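# Switch on the lighting switch boxes in order

## Task

Switch on the bench-test chain by pressing three keys gently down with the fingertips, each all the way in so that it stays in, in this order: first the long bar key, then the square key, then the large round key. Leave the box with the thin pin key switched off, and do not lift, tip or shove any of the switch boxes; leave the other things on the bench where they are.

Things in the scene. Friction and masses are not known exactly. Their poses are not given: they have to be found in the camera images.
- box_bar: loose grey metal switch box, 112 (x) x 66 (y) x 45 mm (z), 0.4 to 0.8 kg, on the mat (top at z = 3 mm). Its black key, seen from above: a long narrow bar, 18 x 54 mm. Origin: centre of the underside; z up; x runs along it from the key end to the end with two small dials (14 mm wide, 10 mm high, at x = 38 mm). Key centre at x = -26 mm.
- cap_bar (a point): centre of the top face of that key (a long narrow bar, 18 x 54 mm, 8 mm thick, on a short stem); 68.5 mm above the box's underside when out, 9 mm lower when latched in; it moves with the key
- key_bar (a joint): latch travel of that key, m: 0 = out, 0.009 = fully in. The cap first gives 2 mm on a spring (2 N per mm), then about 4 N pushes the latch straight down; it stays where it is left. At its stop the spring gives 3 mm more, up to 10 N, then it is rigid. A slow push (15 mm/s) that stops at 6 to 7 N is right; fully in, the cap still clears the box.
- box_square: loose grey metal switch box, 112 (x) x 66 (y) x 45 mm (z), 0.4 to 0.8 kg, on the mat (top at z = 3 mm). Its black key, seen from above: a square, 36 x 36 mm. Origin: centre of the underside; z up; x runs along it from the key end to the end with two small dials (14 mm wide, 10 mm high, at x = 38 mm). Key centre at x = -26 mm.
- cap_square (a point): centre of the top face of that key (a square, 36 x 36 mm, 8 mm thick, on a short stem); 68.5 mm above the box's underside when out, 9 mm lower when latched in; it moves with the key
- key_square (a joint): latch travel of that key, m: 0 = out, 0.009 = fully in. The cap first gives 2 mm on a spring (2 N per mm), then about 4 N pushes the latch straight down; it stays where it is left. At its stop the spring gives 3 mm more, up to 10 N, then it is rigid. A slow push (15 mm/s) that stops at 6 to 7 N is right; fully in, the cap still clears the box.
- box_round: loose grey metal switch box, 112 (x) x 66 (y) x 45 mm (z), 0.4 to 0.8 kg, on the mat (top at z = 3 mm). Its black key, seen from above: a round disc, 36 mm in diameter. Origin: centre of the underside; z up; x runs along it from the key end to the end with two small dials (14 mm wide, 10 mm high, at x = 38 mm). Key centre at x = -26 mm.
- cap_round (a point): centre of the top face of that key (a round disc, 36 mm in diameter, 8 mm thick, on a short stem); 68.5 mm above the box's underside when out, 9 mm lower when latched in; it moves with the key
- key_round (a joint): latch travel of that key, m: 0 = out, 0.009 = fully in. The cap first gives 2 mm on a spring (2 N per mm), then about 4 N pushes the latch straight down; it stays where it is left. At its stop the spring gives 3 mm more, up to 10 N, then it is rigid. A slow push (15 mm/s) that stops at 6 to 7 N is right; fully in, the cap still clears the box.
- box_pin: loose grey metal switch box, 112 (x) x 66 (y) x 45 mm (z), 0.4 to 0.8 kg, on the mat (top at z = 3 mm). Its black key, seen from above: a thin round pin, 12 mm in diameter. Origin: centre of the underside; z up; x runs along it from the key end to the end with two small dials (14 mm wide, 10 mm high, at x = 38 mm). Key centre at x = -26 mm.
- cap_pin (a point): centre of the top face of that key (a thin round pin, 12 mm in diameter, 8 mm thick, on a short stem); 68.5 mm above the box's underside when out, 9 mm lower when latched in; it moves with the key
- key_pin (a joint): latch travel of that key, m: 0 = out, 0.009 = fully in. The cap first gives 2 mm on a spring (2 N per mm), then about 4 N pushes the latch straight down; it stays where it is left. At its stop the spring gives 3 mm more, up to 10 N, then it is rigid. A slow push (15 mm/s) that stops at 6 to 7 N is right; fully in, the cap still clears the box.
- tape: roll of tape, lying flat, 104 mm outside, 48 mm high; origin: centre of the underside. To be left alone
- cup: white drinking cup, 72 mm across, 85 mm high; origin: centre of the underside. To be left alone
- driver: screwdriver, about 200 mm long and 30 mm thick, lying on the mat; origin near its middle. To be left alone
- plug: metal connector barrel standing upright, 19 mm across, 55 mm high; origin: centre of the underside. To be left alone
There are look-alikes about, which are no part of the job. What is shaped like the box_round but blue or purple is not meant.

How it is judged (in metres and radians):
On the way, in this order (a step that is already met when the one before it is completed fails the run):
1. the long bar key is fully in (value of joint key_bar above 0.007 m), for 0.1 s.
2. the square key is fully in (value of joint key_square above 0.007 m), for 0.1 s.
3. the large round key is fully in (value of joint key_round above 0.007 m), for 0.1 s.
At the end, for the whole second after the job is handed in: The bar, square and round keys are each at least 7 mm in (of 9 mm), the pin key less than 3 mm in; all four boxes upright, at rest and within 20 mm of where they began; tape, cup, screwdriver and plug within 20 mm of where they began (value of joint each of key_bar, key_square, key_round above 0.007 m and value of joint key_pin below 0.003 m and distance of each of box_bar, box_square, box_round, box_pin, tape, cup, driver, plug from where it was at the start of the episode below 0.02 m and angle between each of box_bar, box_square, box_round, box_pin's own z axis and vertical below 0.05 rad and linear speed of each of box_bar, box_square, box_round, box_pin below 0.02 m/s); the robot touches nothing.
It fails at once if a key is pressed before the one ahead of it in the order is fully in ((value of joint key_square above 0.003 m and value of joint key_bar below 0.006 m) or (value of joint key_round above 0.003 m and value of joint key_square below 0.006 m)).
It fails at once if the pin key is pressed (value of joint key_pin above 0.003 m).
It fails at once if a switch box is lifted, tipped or shoved more than 20 mm (height (world z) of any of box_bar, box_square, box_round, box_pin above 0.012 m or angle between any of box_bar, box_square, box_round, box_pin's own z axis and vertical above 0.15 rad or distance of any of box_bar, box_square, box_round, box_pin from where it was at the start of the episode above 0.02 m).
It fails at once if a switch box or its key is pressed harder than 25 N (contact force between any of the fingers, the arm and box_bar above 25 N or contact force between any of the fingers, the arm and box_square above 25 N or contact force between any of the fingers, the arm and box_round above 25 N or contact force between any of the fingers, the arm and box_pin above 25 N).
It fails at once if a bystander is moved more than 20 mm (distance of any of tape, cup, driver, plug from where it was at the start of the episode above 0.02 m).
It also fails if it takes over 56 s, if anything falls off the work surface, if the arm or the gripper's body presses on something with over 40 N, if the wrist force passes 120 N, or if a joint passes its speed limit or range.

## Robot

A 6-joint arm with a two-finger parallel gripper is mounted at the origin on the work surface. World frame = base frame: x ahead of the robot, y to its left, z up, the work surface at z = 0. Lengths are in m, angles in degrees, forces in N, time in s.
With the tool pointing down it reaches from about 0.375 to 0.975 m from the base axis. Payload 3.8 kg.
Tool frame: the origin (TCP) lies at the very end of the fingers, on their centre line; the grasp point (between the pads) lies manip.grip_depth behind it (manip.grip_depth is the distance from the TCP to the grasp point, in m); z points along the fingers, y is the line along which they close (so a half turn about z gives the same grasp; the last joint's range is limited). The gripper opens to 85 mm and grips with 20 to 120 N. Pads are 22 mm wide; open, the fingers measure 114 mm over their backs; the gripper's body (76 mm by 85 mm) begins 54 mm behind the grasp point. The pads swing forward as they close: fully open they stand 13 mm farther back than shut.
Start: joints at [68.646, 15.12, 91.902, -0, 72.978, -2.114], TCP at [0.222, 0.637, 0.231] pointing down, gripper open.
Joint ranges: [-150.88, 150.88], [-54.13, 125.18], [17.81, 147.31], [-75.09, 255.09], [0, 152.58], [-146.25, 146.25]. Speed limits (degrees/s): [147.25, 147.25, 180, 180, 180, 180].

## Interface

Orientations are given as a 3x3 rotation matrix whose columns are the frame's x, y, z axes.
In Python, from plant import manip gives the robot as it stands.
- The arm moves only by the shell command python3 -m handwheel 'ROWS' [FORCE]. ROWS is JSON, a list that holds one entry, the list of rows, each a list of 5 numbers: the shift along the world's x, y, z as a fraction of full scale, then the turn about the world's z as a fraction of full scale, then the closure, from 0 (fully open) to 1 (shut). In form: [[[x, y, z, yaw, claw], ...]]. A call has 1 to 20 rows; each row is the pose to reach, as a shift and turn from the pose commanded when the call began; what a row does not reach only later rows make up. Full scale, the value 1, is 0.08 m for a shift and pi/2 rad for a turn. A row lasts 1/8 s, in which the tool goes at most 62.5 mm and 10.7 degrees, less where a joint would pass 70% of its speed; a pose out of reach is approached as far as the arm can. A call with a number of a shift or a turn outside -1 to 1 is refused whole. A call with a gripper value outside its range is refused whole. The fingers move at their own pace and stop on an object; FORCE is the grip in N (left out, the last holds). Time passes only in rows, so rows that repeat a pose let the fingers close. It gives the time, the measured TCP pose, the force, the opening and the grip force at its end, in the units of the state.
- manip.get_state(): the state, without advancing time (a new reading comes with each control period).
- manip.camera(name): name is "scene" or "top" or "wrist"; returns a dict with "frame" (384x512x3 uint8, red, green, blue), "range_z" (384x512 float32, m along the optical axis (not along the pixel's ray), 0 where there is no reading), "mtx" (3x3 intrinsics, pixels), "k1" (the pictures are not rectified: a ray, as slopes to the right and down, at radius r is drawn at 1 + k1 r^2 times it, then the intrinsics apply), "R" (3x3) and "t" (3): a world point X has camera coordinates R X + t. Camera axes: x right, y down, z forward; pixel columns grow to the right and rows downward; lengths in m; the calibration is good to about 2 mm. A picture is of the moment at which its call begins.
- manip.hand_in(): hands the job in; it is judged then, once.
The state is a dict: "time": time; "q": joint angles; "qd": joint speeds; "effort": joint torques, N m; "tool_pos": TCP position; "eef_rot": TCP orientation; "contact_force": force on the tool from outside, world axes, zero at the start; "torque": the same for the moment, N m; "opening": finger opening in m; "grip_force": force on a finger pad.
Only numpy, scipy, OpenCV 4.12 (cv2) and the standard library are available. Lean on these libraries where they do the work, as an engineer would, in place of code of your own. Each camera call takes 0.05 s, during which the arm holds its last target. There are 200 camera calls.

## Working session

There is one attempt and no reset: what is moved stays moved. The work goes in short steps, Python scripts to look and compute and a shell command to move; the robot and the scene stay as the last step left them, time stands still between calls to the robot, and variables do not carry over. Pictures are saved under pics/ and viewed, at most 10 in all, crops included, and the job is handed in when it is done.

```bash
mkdir -p pics
cat > h.py <<'E'
import numpy as np, cv2
from plant import manip
def world(c,u,v,z=None):
    """pixel -> world from depth, or by intersecting plane z"""
    K=c["mtx"]; d=np.array([(u-K[0,2])/K[0,0],(v-K[1,2])/K[1,1]]); s=d.copy()
    for _ in range(20): s=d/(1+c["k1"]*(s@s))
    r=np.array([s[0],s[1],1]); R=np.array(c["R"]); t=np.array(c["t"])
    o=-R.T@t; w=R.T@r
    if z is None: return o+w*c["range_z"][int(round(v)),int(round(u))]
    return o+w*(z-o[2])/w[2]
E
python3 - <<'E'
from h import *
print(manip.get_state(), manip.grip_depth)
for n in("top","scene"):
    c=manip.camera(n); cv2.imwrite(f"pics/{n}0.png",c["frame"][:,:,::-1]); np.savez(f"{n}0.npz",**c); print(n,c["k1"],-np.array(c["R"]).T@c["t"])
E
```

```text
{'time': 0.0, 'q': array([ 6.86466887e+01,  1.51666999e+01,  9.19819908e+01,  4.13149065e-04,
        7.29778961e+01, -2.11564320e+00]), 'qd': array([ 0.10986306, -0.03628411, -0.00940366, -0.02310737, -0.03398939,
       -0.0676762 ]), 'effort': array([ 3.79954263e-04, -5.15127182e+01, -3.67298055e+01,  3.16489729e-05,
        1.33333020e-02,  2.88198862e-05]), 'tool_pos': array([0.22215014, 0.6366139 , 0.229984  ]), 'eef_rot': array([[-9.44159225e-01,  3.29488545e-01, -8.10887578e-04],
       [ 3.29489531e-01,  9.44156992e-01, -2.05517876e-03],
       [ 8.84473167e-05, -2.20759495e-03, -9.99997559e-01]]), 'contact_force': array([-0.00714463, -0.3888886 ,  0.25861089]), 'torque': array([ 0.03237682,  0.00424053, -0.05178748]), 'grip_force': 0.0, 'opening': 0.0855905451286644} 0.0187
top 0.05403042678692982 [0.40573326 0.04747783 1.31006663]
scene -0.011946805864343046 [ 1.35129752 -0.22409841  1.14004848]
```

View pics/top0.png

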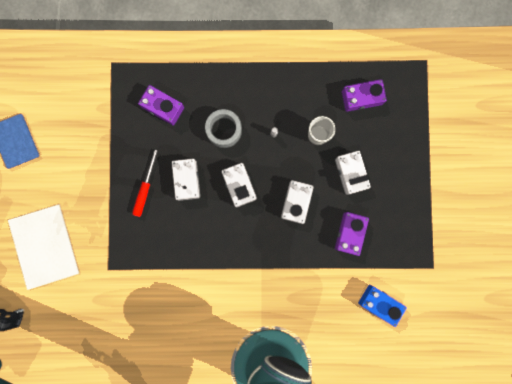

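View pics/scene0.png

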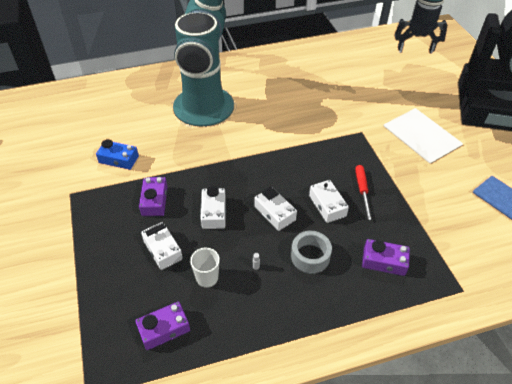

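The top view shows four light-grey boxes: pin at (186,180), square at (239,185), round at (298,202) and bar at (352,172). The purple and blue boxes are look-alikes. The scene view agrees with this. Next I'll measure the key caps in both views.

Run:
```python
from h import *
caps={"bar":(352,172),"square":(239,185),"round":(298,202),"pin":(186,180)}
def cloud(c,n):
    c=dict(np.load(n)); K=c["mtx"]; vv,uu=np.mgrid[0:384,0:512]
    d=np.stack([(uu-K[0,2])/K[0,0],(vv-K[1,2])/K[1,1]],-1); s=d.copy()
    for _ in range(20): s=d/(1+c["k1"]*(s**2).sum(-1,keepdims=True))
    Z=c["range_z"][...,None]; P=np.concatenate([s*Z,Z],-1)
    return c,(P-c["t"])@c["R"],uu,vv
T,PT,u,v=cloud(0,"top0.npz"); S,PS,us,vs=cloud(0,"scene0.npz")
print("mat z",[round(float(PT[y,x,2]),4) for x,y in((150,240),(320,160),(400,200))])
for n,(a,b) in caps.items():
    c0=PT[b,a]
    for nm,C,P in(("top",T,PT),("scene",S,PS)):
        near=(np.hypot(P[...,0]-c0[0],P[...,1]-c0[1])<.085)
        dark=C["frame"].max(-1)<90
        m=near&dark&(P[...,2]>.055)&(P[...,2]<.085)
        k,l,st,ce=cv2.connectedComponentsWithStats(m.astype(np.uint8))
        if k<2: print(n,nm,"none");continue
        i=1+st[1:,4].argmax(); q=P[l==i]; 
        top=near&(P[...,2]>.035)&(P[...,2]<.085)
        bq=P[top]; r=cv2.minAreaRect((bq[:,:2]*1000).astype(np.float32))
        print(n,nm,"px",ce[i].round(1),st[i,4],"mean",q.mean(0).round(4),"med z",np.median(q[:,2]).round(4),"capplane",world(C,*ce[i],z=.0715)[:2].round(4),"rect",np.round(r[0],1),np.round(r[1],1),round(r[2],1))
st=manip.get_state();w=manip.camera("wrist");print(-np.array(w["R"]).T@w["t"],w["R"].round(2).tolist())
```

```text
mat z [0.0017, 0.0004, 0.0052]
bar top px [358.5 179.3] 92 mean [ 0.5303 -0.2471  0.0713] med z 0.0715 capplane [ 0.5303 -0.247 ] rect [ 555.7 -239.4] [111.7  69.3] 16.2
bar scene px [155.1 229.2] 101 mean [ 0.5366 -0.2465  0.0717] med z 0.0718 capplane [ 0.5364 -0.2465] rect [ 559.8 -240.5] [116.3  69. ] 15.1
square top px [241.4 192. ] 125 mean [0.4964 0.0821 0.0715] med z 0.0713 capplane [0.4964 0.0821] rect [522.   93.2] [112.6  69.6] 20.5
square scene px [269.7 192.3] 136 mean [0.501  0.0823 0.0719] med z 0.072 capplane [0.5008 0.0824] rect [526.5  91.1] [115.3  69.5] 20.0
round top px [295.6 209.9] 97 mean [ 0.4451 -0.0699  0.0709] med z 0.0706 capplane [ 0.445  -0.0698] rect [469.9 -75.9] [ 67.8 114.3] 75.9
round scene px [212.3 190.9] 104 mean [ 0.4507 -0.0704  0.0722] med z 0.0726 capplane [ 0.4502 -0.0703] rect [475.8 -76.2] [ 67.3 115.8] 74.5
pin top px [184.  186.8] 4 mean [0.5121 0.2436 0.0711] med z 0.0715 capplane [0.5121 0.2435] rect [538.9 248.2] [112.   68.2] 6.5
pin scene px [325.3 185. ] 7 mean [0.5172 0.2432 0.0685] med z 0.0673 capplane [0.5195 0.2419] rect [542.6 245.7] [116.6  69.7] 7.3
[0.15208193 0.66027689 0.37282073] [[0.33, 0.94, -0.0], [0.9, -0.31, 0.29], [0.27, -0.1, -0.96]]
```

```bash
python3 -m handwheel '[[[0.16,-0.46,0,0,1],[0.32,-0.92,0,0,1],[0.32,-0.92,0,0,1]]]' 20 
python3 -m handwheel '[[[0.16,-0.46,0,0,1],[0.32,-0.92,0,0,1],[0.32,-0.92,0,0,1]]]' 
python3 -m handwheel '[[[0.16,-0.46,0,0,1],[0.32,-0.92,0,0,1],[0.32,-0.92,0,0,1]]]' 
python3 -m handwheel '[[[0.16,-0.46,0,0,1],[0.32,-0.92,0,0,1],[0.32,-0.92,0,0,1]]]'
```

```text
time: 0.52
tool_pos: [0.2486, 0.5614, 0.2308]
eef_rot: [[-0.943, 0.331, -0.0], [0.331, 0.943, -0.002], [-0.0, -0.002, -1.0]]
contact_force: [-0.6, -0.0, 0.0]
opening: 0.0324
grip_force: 0.0
time: 0.9
tool_pos: [0.274, 0.489, 0.2312]
eef_rot: [[-0.944, 0.331, -0.0], [0.331, 0.944, -0.0], [0.0, -0.0, -1.0]]
contact_force: [-0.7, 0.2, 0.2]
opening: 0.0001
grip_force: 0.0
time: 1.27
tool_pos: [0.2996, 0.4162, 0.2314]
eef_rot: [[-0.944, 0.331, 0.0], [0.331, 0.944, 0.0], [0.0, 0.0, -1.0]]
contact_force: [-0.4, 1.1, 0.3]
opening: 0.0003
grip_force: 0.0
time: 1.65
tool_pos: [0.3253, 0.343, 0.2315]
eef_rot: [[-0.944, 0.331, 0.0], [0.331, 0.944, 0.001], [0.0, 0.001, -1.0]]
contact_force: [-1.1, 0.6, -0.3]
opening: -0.0
grip_force: 0.0
```

```bash
for_out(){ tail -n 5 | head -n 1; }
python3 -m handwheel '[[[0.16,-0.46,0,0,1],[0.32,-0.92,0,0,1],[0.32,-0.92,0,0,1]]]' >/dev/null
python3 -m handwheel '[[[0.16,-0.46,0,0,1],[0.32,-0.92,0,0,1],[0.32,-0.92,0,0,1]]]' >/dev/null
python3 -m handwheel '[[[0.16,-0.46,0,0,1],[0.32,-0.92,0,0,1],[0.32,-0.92,0,0,1]]]' >/dev/null
python3 -m handwheel '[[[0.16,-0.46,0,0,1],[0.32,-0.92,0,0,1],[0.32,-0.92,0,0,1]]]' >/dev/null
python3 -m handwheel '[[[0.16,-0.46,0,0,1],[0.32,-0.92,0,0,1],[0.32,-0.92,0,0,1],[0.32,-0.92,0,0,1]]]'
cat > wr.py <<'E'
from h import *
import sys
c=manip.camera("wrist"); cv2.imwrite(f"pics/{sys.argv[1]}.png",c["frame"][:,:,::-1])
K=c["mtx"]; vv,uu=np.mgrid[0:384,0:512]
d=np.stack([(uu-K[0,2])/K[0,0],(vv-K[1,2])/K[1,1]],-1); s=d.copy()
for _ in range(20): s=d/(1+c["k1"]*(s**2).sum(-1,keepdims=True))
Z=c["range_z"][...,None]; P=(np.concatenate([s*Z,Z],-1)-c["t"])@c["R"]
m=(c["frame"].max(-1)<90)&(P[...,2]>.052)&(P[...,2]<.085)
k,l,st,ce=cv2.connectedComponentsWithStats(m.astype(np.uint8))
for i in range(1,k):
    if st[i,4]>60:
        q=P[l==i]; r=cv2.minAreaRect((q[:,:2]*1000).astype(np.float32))
        print(ce[i].round(0),st[i],q.mean(0).round(4),"rect",np.round(r[0],1),np.round(r[1],1),round(r[2],1),"z",np.median(q[:,2]).round(4))
g=manip.get_state(); print(g["time"],g["tool_pos"].round(4),g["contact_force"].round(2))
E
python3 wr.py w1
```

```text
time: 3.65
tool_pos: [0.4528, -0.0231, 0.2311]
eef_rot: [[-0.944, 0.329, -0.001], [0.329, 0.944, 0.001], [0.001, 0.001, -1.0]]
contact_force: [0.5, 0.4, -0.3]
opening: 0.0002
grip_force: 0.0
[490. 157.] [484 153  13  10 100] [0.5141 0.2394 0.0701] rect [514.5 240.1] [10.3  9.9] 2.7 z 0.0709
[353. 189.] [333 170  41  39 866] [0.4985 0.0792 0.0712] rect [499.1  79.2] [35.8 34.7] 21.3 z 0.0712
[216. 190.] [202 177  29  28 654] [ 0.4481 -0.0718  0.0713] rect [448.5 -72. ] [32.7 33.2] 69.0 z 0.0713
[ 72. 204.] [ 57 190  32  28 702] [ 0.407  -0.2404  0.0711] rect [ 407.1 -242.2] [35.2 34. ] 56.1 z 0.0714
[117. 290.] [ 98 276  39  30 485] [ 0.5327 -0.2473  0.0711] rect [ 533.6 -249. ] [17.7 54.7] 16.4 z 0.0713
3.7 [ 0.4527 -0.0232  0.2311] [ 0.73  0.69 -0.11]
```

```bash
python3 -m handwheel '[[[0.17,-0.47,0,0,1],[0.335,-0.937,0,0,1],[0.335,-0.937,0,0,1]]]' >/dev/null
python3 -m handwheel '[[[0.17,-0.47,0,0,1],[0.335,-0.937,0,0,1],[0.335,-0.937,0,0,1]]]' >/dev/null
python3 -m handwheel '[[[0.17,-0.47,0,0,1],[0.335,-0.937,-0.2,0,1],[0.335,-0.937,-0.5,0,1],[0.335,-0.937,-0.9,0,1],[0.335,-0.937,-0.9,0,1]]]' >/dev/null
python3 -m handwheel '[[[0,0,-0.3,0,1],[0,0,-0.6,0,1],[0,0,-0.9,0,1],[0,0,-0.9,0,1],[0,0,-0.9,0,1]]]'
python3 wr.py w2
```

```text
time: 5.7
tool_pos: [0.5344, -0.2497, 0.0892]
eef_rot: [[-0.944, 0.329, 0.002], [0.329, 0.944, -0.001], [-0.002, -0.0, -1.0]]
contact_force: [-0.1, 0.5, -0.8]
opening: -0.0001
grip_force: 0.0
[192.  25.] [ 159    0   68   57 3184] [ 0.4109 -0.2434  0.0715] rect [ 411.8 -244.2] [34.9 26.6] 69.5 z 0.0716
[498.  12.] [482   0  30  30 724] [ 0.4561 -0.0861  0.0699] rect [456.6 -85.3] [20.  12.4] 4.7 z 0.0706
[263. 224.] [ 219  198   80   58 1541] [ 0.5296 -0.2447  0.0711] rect [ 533.2 -249.4] [17.8 53.5] 15.4 z 0.0713
5.75 [ 0.5346 -0.2501  0.0894] [-0.06 -0.14  0.47]
```

View pics/w2.png

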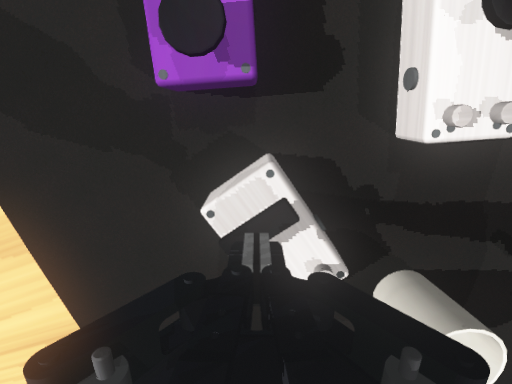

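The wrist view shows the closed fingertips at about (258,245), over the bar key, whose exposed part is around (263,222). The slow press starts now.

```bash
python3 -m handwheel '[[[0,0,-0.06,0,1],[0,0,-0.12,0,1],[0,0,-0.15,0,1],[0,0,-0.17,0,1],[0,0,-0.19,0,1],[0,0,-0.21,0,1],[0,0,-0.23,0,1],[0,0,-0.25,0,1],[0,0,-0.27,0,1]]]'
python3 -m handwheel '[[[0,0,-0.02,0,1],[0,0,-0.04,0,1]]]'
```

```text
time: 6.88
tool_pos: [0.5333, -0.2501, 0.0659]
eef_rot: [[-0.944, 0.33, 0.0], [0.33, 0.944, -0.0], [-0.0, -0.0, -1.0]]
contact_force: [-1.8, -0.2, 4.0]
opening: -0.0
grip_force: 1.9
time: 7.12
tool_pos: [0.5333, -0.2501, 0.0625]
eef_rot: [[-0.944, 0.33, 0.0], [0.33, 0.944, -0.0], [-0.0, -0.0, -1.0]]
contact_force: [-1.7, 0.2, 3.5]
opening: -0.0
grip_force: 1.9
```

```bash
python3 -m handwheel '[[[0,0,-0.015,0,1],[0,0,-0.03,0,1]]]'
```

```text
time: 7.38
tool_pos: [0.5333, -0.25, 0.0601]
eef_rot: [[-0.944, 0.329, 0.0], [0.329, 0.944, -0.0], [-0.0, -0.0, -1.0]]
contact_force: [-1.1, 1.1, 5.8]
opening: 0.0001
grip_force: 2.5
```

```bash
python3 -m handwheel '[[[0,0,-0.008,0,1],[0,0,-0.008,0,1]]]'|grep -E "pos|contact"
python3 -m handwheel '[[[0,0,0.03,0,1],[0,0,0.06,0,1],[0,0,0.1,0,1],[0,0,0.4,0,1],[0,0,0.8,0,1],[0,0,0.8,0,1]]]'|grep -E "pos|contact"
python3 wr.py w3
```

```text
tool_pos: [0.5333, -0.2501, 0.0597]
contact_force: [-1.5, 1.8, 6.0]
tool_pos: [0.5355, -0.2511, 0.1265]
contact_force: [0.2, 0.5, 0.9]
[469.  17.] [ 442    0   58   41 1929] [ 0.453  -0.0766  0.0711] rect [454.5 -75.1] [36.2 23.9] 71.7 z 0.0714
[206.  34.] [ 179    4   55   60 2547] [ 0.4078 -0.2426  0.0716] rect [ 407.6 -242.9] [34.9 35.1] 56.1 z 0.0716
[259. 204.] [ 228  179   64   51 1376] [ 0.5326 -0.2487  0.0622] rect [ 533.3 -249.2] [17.9 52.8] 16.3 z 0.0623
8.425 [ 0.5343 -0.2505  0.1247] [ 0.66 -0.46 -0.26]
```

Bar key latched: its cap is now at z = 0.0622, and the box hasn't moved. Next is the square key.

```bash
python3 -m handwheel '[[[-0.04,0.41,0.2,0,1],[-0.085,0.825,0.2,0,1],[-0.085,0.825,0.2,0,1]]]' >/dev/null
python3 -m handwheel '[[[-0.04,0.41,0,0,1],[-0.085,0.825,0,0,1],[-0.085,0.825,0,0,1]]]' >/dev/null
python3 -m handwheel '[[[-0.04,0.41,0,0,1],[-0.085,0.825,0,0,1],[-0.085,0.825,0,0,1]]]' >/dev/null
python3 -m handwheel '[[[-0.04,0.41,0,0,1],[-0.085,0.825,0,0,1],[-0.085,0.825,0,0,1]]]' >/dev/null
python3 -m handwheel '[[[-0.04,0.41,0,0,1],[-0.085,0.825,0,0,1],[-0.085,0.825,-0.3,0,1],[-0.085,0.825,-0.6,0,1],[-0.085,0.825,-0.65,0,1],[-0.085,0.825,-0.65,0,1]]]'|grep -E "pos|contact"
python3 wr.py w4
```

```text
tool_pos: [0.4996, 0.0789, 0.0874]
contact_force: [-0.1, -0.3, 1.1]
[505. 175.] [497 166  15  19 225] [0.5138 0.2372 0.0691] rect [514.1 237.7] [ 5.9 11. ] 73.7 z 0.0695
[260. 224.] [ 223  197   74   51 1837] [0.4935 0.0827 0.0712] rect [499.8  80.1] [35.5 35.5] 20.9 z 0.0713
[ 22. 234.] [   0  209   50   50 2043] [ 0.4493 -0.0681  0.0709] rect [450.7 -69.8] [30.2 35.5] 55.1 z 0.0714
10.725 [0.5001 0.0792 0.0881] [-0.05  0.44  0.26]
```

View pics/w4.png

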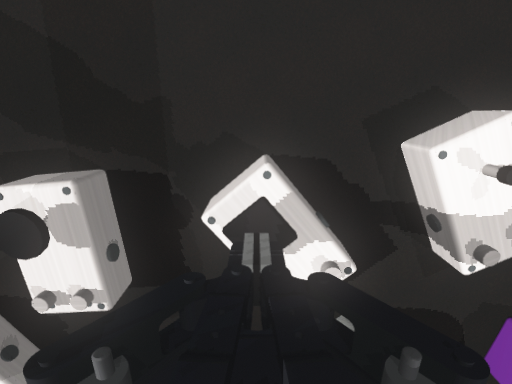

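The fingertips at (258,245) sit over the square key, centred at about (262,228). Pressing now, in small steps at the end.

```bash
python3 -m handwheel '[[[0,0,-0.06,0,1],[0,0,-0.12,0,1],[0,0,-0.15,0,1],[0,0,-0.17,0,1],[0,0,-0.19,0,1],[0,0,-0.21,0,1],[0,0,-0.23,0,1],[0,0,-0.25,0,1],[0,0,-0.27,0,1],[0,0,-0.29,0,1],[0,0,-0.31,0,1]]]'|grep -E "pos|contact"
python3 -m handwheel '[[[0,0,-0.015,0,1],[0,0,-0.03,0,1]]]'|grep -E "pos|contact"
python3 -m handwheel '[[[0,0,-0.009,0,1],[0,0,-0.009,0,1]]]'|grep -E "pos|contact"
```

```text
tool_pos: [0.4993, 0.0801, 0.0626]
contact_force: [-1.4, 0.4, 4.3]
tool_pos: [0.4993, 0.08, 0.0602]
contact_force: [-1.4, 0.6, 4.9]
tool_pos: [0.4993, 0.0801, 0.0597]
contact_force: [-2.2, 0.4, 5.7]
```

```bash
python3 -m handwheel '[[[0,0,0.03,0,1],[0,0,0.06,0,1],[0,0,0.1,0,1],[0,0,0.4,0,1],[0,0,0.8,0,1],[0,0,0.8,0,1]]]'|grep -E "pos|contact"
python3 wr.py w5
```

```text
tool_pos: [0.5017, 0.0802, 0.1263]
contact_force: [0.2, 0.2, 0.6]
[463. 162.] [453 154  21  16 247] [0.5147 0.2397 0.0703] rect [515.4 241.1] [11.7 10.7] 62.7 z 0.0711
[256. 205.] [ 227  177   59   55 1806] [0.499  0.0803 0.0623] rect [500.2  80. ] [36.  35.9] 21.1 z 0.0623
[ 56. 211.] [  32  191   48   42 1576] [ 0.4487 -0.0701  0.0711] rect [448.8 -72.6] [36.5 34. ] 71.1 z 0.0714
13.4 [0.5003 0.0801 0.1247] [-0.22  0.02  0.17]
```

Square key latched, cap at z = 0.0623. Next is the round key.

```bash
python3 -m handwheel '[[[-0.15,-0.47,0,0,1],[-0.318,-0.947,0,0,1],[-0.318,-0.947,0,0,1]]]' >/dev/null
python3 -m handwheel '[[[-0.15,-0.47,0,0,1],[-0.318,-0.947,0,0,1],[-0.318,-0.947,-0.2,0,1],[-0.318,-0.947,-0.4,0,1],[-0.318,-0.947,-0.45,0,1],[-0.318,-0.947,-0.45,0,1]]]'|grep -E "pos|contact"
python3 wr.py w6
```

```text
tool_pos: [0.448, -0.0705, 0.0866]
contact_force: [-0.4, -0.3, 0.2]
[484. 226.] [ 450  193   62   66 2546] [0.4972 0.0767 0.0619] rect [499.7  78.9] [36.9 36.1] 20.5 z 0.0623
[255. 225.] [ 229  209   54   37 1191] [ 0.4413 -0.0701  0.0713] rect [442.7 -70.7] [34.1 23. ] 74.5 z 0.0714
[ 13. 256.] [   0  231   31   49 1211] [ 0.4098 -0.2331  0.0704] rect [ 411.  -234.4] [19.8 34.8] 61.8 z 0.0713
14.575 [ 0.4485 -0.0708  0.0872] [ 0.02  0.22 -0.35]
```

View pics/w6.png

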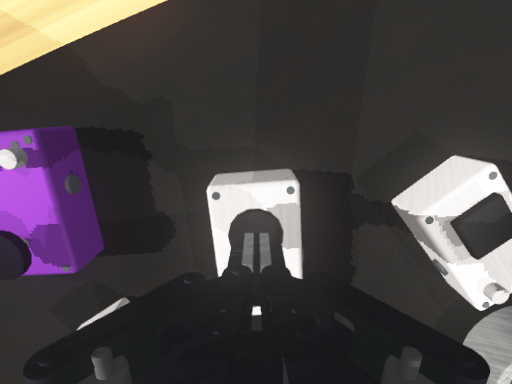

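The fingertips at (258,245) are over the round disc, which is centred at about (256,232).

```bash
python3 -m handwheel '[[[0,0,-0.06,0,1],[0,0,-0.12,0,1],[0,0,-0.15,0,1],[0,0,-0.17,0,1],[0,0,-0.19,0,1],[0,0,-0.21,0,1],[0,0,-0.23,0,1],[0,0,-0.25,0,1],[0,0,-0.27,0,1],[0,0,-0.29,0,1],[0,0,-0.31,0,1]]]'|grep -E "pos|contact"
python3 -m handwheel '[[[0,0,-0.015,0,1],[0,0,-0.03,0,1]]]'|grep -E "pos|contact"
python3 -m handwheel '[[[0,0,-0.009,0,1],[0,0,-0.009,0,1]]]'|grep -E "pos|contact"
```

```text
tool_pos: [0.4485, -0.0716, 0.0627]
contact_force: [-0.6, 0.6, 4.6]
tool_pos: [0.4485, -0.0716, 0.0603]
contact_force: [-0.9, -1.0, 4.2]
tool_pos: [0.4485, -0.0716, 0.0598]
contact_force: [-0.7, -0.5, 4.9]
```

```bash
python3 -m handwheel '[[[0,0,-0.008,0,1],[0,0,-0.008,0,1]]]'|grep -E "pos|contact"
python3 -m handwheel '[[[0,0,0.03,0,1],[0,0,0.06,0,1],[0,0,0.1,0,1],[0,0,0.4,0,1],[0,0,0.8,0,1],[0,0,0.8,0,1]]]'|grep -E "pos|contact"
python3 -m handwheel '[[[0,0,0.4,0,1],[0,0,0.8,0,1],[0,0,0.8,0,1],[0,0,0.8,0,1]]]'|grep -E "pos|contact"
python3 wr.py w7
```

```text
tool_pos: [0.4485, -0.0715, 0.0593]
contact_force: [-2.2, 0.3, 6.9]
tool_pos: [0.4506, -0.0719, 0.1255]
contact_force: [0.0, -1.0, -0.3]
tool_pos: [0.4474, -0.0713, 0.1854]
contact_force: [-0.4, -0.7, 0.2]
[411. 188.] [ 389  166   46   46 1147] [0.4983 0.0784 0.0622] rect [499.6  78.9] [35.2 35.1] 20.6 z 0.0623
[257. 190.] [240 174  34  33 864] [ 0.4479 -0.0722  0.0624] rect [448.2 -72.3] [33.9 33.6] 17.8 z 0.0623
[ 87. 208.] [ 69 192  37  33 946] [ 0.4068 -0.2404  0.0711] rect [ 407.2 -242.5] [34.6 34.7] 0.7 z 0.0714
[144. 293.] [126 286  31  18  68] [ 0.5225 -0.2375  0.0609] rect [ 523.6 -244.1] [ 5.6 40.7] 6.1 z 0.0612
18.0 [ 0.4471 -0.0712  0.185 ] [ 0.4   0.16 -0.15]
```

All three caps are latched at z of about 0.062 and the arm is clear, so I'm handing in.

```bash
python3 -c "from plant import manip; print(manip.hand_in())"
```

```text
the job is handed in; nothing more can be done
None
```

I pressed the bar, square and round keys in that order. Each latched fully in with a push of 6–7 N, the pin key was left untouched, the arm ended clear of everything, and the job is handed in; no verdict came back.

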